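# Clear the discard deck and the spent filter cartridge into the waste bin

### The arm

A 7-joint arm with a two-finger parallel gripper is mounted at the origin on the work surface. World frame = base frame: x ahead of the robot, y to its left, z up, the work surface at z = 0. Lengths are in m, angles in rad, forces in N, time in s.
With the tool pointing down it reaches from about 0.35 to 0.9 m from the base axis. Payload 7.2 kg.
Tool frame: the origin (TCP) lies midway between the tips of the shut fingers; the grasp point (between the pads) lies 19 mm behind it (env.grip_point_offset is the distance from the TCP to the grasp point, in m); z points along the fingers, y is the line along which they close (so a half turn about z gives the same grasp; the last joint's range is limited). The gripper opens to 88 mm and grips with 3 to 60 N. Pads are 20 mm wide; open, the fingers measure 115 mm over their backs; the gripper's body (75 mm by 178 mm) begins 61 mm behind the grasp point.
Start: joints at [1.07, 0.411, -0.013, 1.596, 0.006, 1.134, -0.082], TCP at [0.262, -0.567, 0.223] pointing down, gripper open.
Joint ranges: [-2.95, 2.95], [-0.29, 1.99], [-1.47, 1.44], [0.14, 2.54], [-1.03, 4.17], [0.13, 1.85], [-2.86, 2.86]. Speed limits (rad/s): [2.39, 2.39, 3.01, 3.01, 3.14, 3.14, 3.14].

### API

Orientations are given as a unit quaternion [x, y, z, w].
In Python, from workcell import env gives the robot as it stands. The module is installed in compiled form; this text tells all that it offers.
- The arm moves only by the tool send_rows, never from a script. Its argument "rows" is a list that holds one entry, the list of rows, each a list of 5 numbers: the opening in per cent of the stroke, from 0 (shut) to 100 (fully open), then the shift along the world's x, y, z in mm, then the turn about the world's z in rad. A call has 1 to 10 rows; each row is the pose to reach, as a shift and turn from the pose commanded when the call began; what a row does not reach only later rows make up. A row lasts 1/8 s, in which the tool goes at most 62.5 mm and 10.7 degrees, less where a joint would pass 70% of its speed; a pose out of reach is approached as far as the arm can. A call with a gripper value outside its range is refused whole. The fingers move at their own pace and stop on an object; "grip_force" is the grip in N (left out, the last holds). Time passes only in rows, so rows that repeat a pose let the fingers close. It gives the time, the measured TCP pose, the force, the opening and the grip force at its end, in the units of the state.
- env.observe(): the state, without advancing time (a new reading comes with each control period).
- env.camera(name): name is "scene" or "side" or "wrist"; returns a dict with "pixels" (400x640x3 uint8, red, green, blue), "fx", "fy", "cx", "cy" (pixels), "view" (4x4, takes a point from world to camera coordinates). Camera axes: x right, y down, z forward; pixel columns grow to the right and rows downward; lengths in m; the calibration is good to about 2 mm. A picture is of the moment at which its call begins. There is no depth.
- env.hand_in(): hands the job in; it is judged then, once.
The state is a dict: "time_s": time; "q": joint angles; "joint_vel": joint speeds; "tau": joint torques, N m; "tool_pos": TCP position; "orientation": TCP orientation; "contact_force": force on the tool from outside, world axes, zero at the start; "ft_torque": the same for the moment, N m; "grip_width": finger opening in m; "finger_force": force on a finger pad.
Only numpy, scipy, OpenCV 4.12 (cv2) and the standard library are available. Lean on these libraries where they do the work, as an engineer would, in place of code of your own. Each camera call takes 0.05 s, during which the arm holds its last target. There are 200 camera calls.

### The job

Clear up the used consumables: put the red stopper, the grey cuvette block and the small amber vial from the steel deck into the yellow waste bin beside it, and also the spent white filter cartridge that lies on the bench. The cartridge is longer than the bin's mouth, so it has to be raised by its blue end and go in end first. Leave the jar with the blue cap standing on the deck and do not disturb the other things on the bench.

Things in the scene. Friction and masses are not known exactly. Their poses are not given: they have to be found in the camera images.
- station: Fixed waste station: yellow bin with an orange lid; joined to its +y side a white stand with a steel deck. Origin: on the bench under the centre of the bin's mouth; z up, y from the mouth to the deck. Bin outside: x -80 to 80, y -105 to 40 mm, walls and floor 5 mm. Deck: x -110 to 110, y 40 to 260 mm, 6 mm high rim on its three outer edges. Lid and deck tops are level, 160 mm above the bench.
- mouth (a point): Centre of the bin's mouth, at lid level, 160 mm above the bench. The mouth is an open rectangle in the lid, 110 mm along the station's x and 80 mm along its y; one long side is the deck's edge, with no lip between. Under it a steep chute (57 degrees) falls from the deck's edge towards the station's -y, so what is dropped slides down under the lid.
- stopper: Used red round stopper standing on the deck: 36 mm diameter for the lower 16 mm, 30 mm above, 30 mm high, 25 g. Origin: centre of its underside.
- cuvette: Used grey cuvette block on the deck: 50 mm along its x, 30 mm along its y, 30 mm high, 30 g. Origin: centre of its underside.
- vial: Used small amber vial standing on the deck: 30 mm diameter for the lower 32 mm, then a 20 mm neck, 42 mm high, 30 g. Origin: centre of its underside.
- jar: Jar with a blue cap standing on the deck, 40 mm diameter, 55 mm high, 120 g; to be left where it is. The jar, stopper, cuvette block and vial stand about 100 mm apart (at least 75 mm between centres), in any order. Origin: centre of its underside.
- cartridge: Spent filter cartridge lying level on the bench, 140 mm long, 200-325 g. Origin: mid-length on its axis, 18 mm above the bench as it lies; x along it to the foot, y level, z up as it lies. White round shaft, 22 mm thick, x -58 to 50 mm. Held loosely (3 N) by the shaft near the head, it turns between the fingers by its own weight as that end is lifted, foot on the bench; gripped hard it does not.
- cartridge_foot (a point): Centre of the foot's flat end face. The foot is a dark steel square block, 36 x 36 mm, 20 mm long (cartridge x 50 to 70 mm), the heavy end; the cartridge can stand upright on this face, and if let go within about 10 degrees of upright it settles upright.
- cartridge_head (a point): Centre of the blue head end. The head is a flat wing cap, 12 mm long (cartridge x -70 to -58 mm), 18 mm wide along the cartridge's y and 36 mm along its z, so fingers closing along y can hold the shaft beside it both lying and upright.
- handset: Bystander: white handset lying on the bench, 150 x 50 x 22 mm. Origin: centre of its underside, x along it.
- marker: Bystander: black and blue marker lying on the bench, 120 x 14 x 14 mm. Origin: centre of its underside, x along it.
- reagent: Bystander: bottle with a red cap, 72 mm diameter, 150 mm high. Origin: centre of its underside.
- dishes: Bystander: stack of three flat dishes, 90 mm diameter, 44 mm high. Origin: centre of its underside.
- rack: Bystander: white rack of sample tubes, 60 mm along x, 220 mm along y, 101 mm high. Origin: centre of its underside.
There are look-alikes about, which are no part of the job. What is shaped like the jar but purple or turquoise is not meant.

How it is judged:
By the outcome, as a careful person would: the job done as asked, in the order asked, and still so for the second after the job is handed in, with the robot touching nothing.
It also fails if it takes over 69 s, if anything falls off the work surface, if the arm or the gripper's body presses on something with over 40 N, if the wrist force passes 120 N, or if a joint passes its speed limit or range.

## Working session

There is one attempt and no reset: what is moved stays moved. The work goes in short steps, Python scripts to look and compute and a tool call to move; the robot and the scene stay as the last step left them, time stands still between calls to the robot, and variables do not carry over. Pictures are saved under pics/ and viewed, at most 10 in all, crops included, and the job is handed in when it is done.

Besides the shell and the picture viewer there is one more tool, called after "Call:" by a JSON object that holds its "method" and its "body". send_rows: Moves the arm, as the interface text tells. Its arguments: {"type":"object","properties":{"rows":{"type":"array"},"grip_force":{"type":"number"}},"required":["rows"]}

```bash
mkdir -p pics; cat > h.py <<'E'
import numpy as np, cv2
from workcell import env
def shot(name, fn=None):
    c=env.camera(name)
    if fn: cv2.imwrite('pics/'+fn, cv2.cvtColor(c['pixels'],cv2.COLOR_RGB2BGR))
    return c
def ray(c,u,v):
    V=np.array(c['view']); R=V[:3,:3]; t=V[:3,3]
    o=-R.T@t; d=R.T@np.array([(u-c['cx'])/c['fx'],(v-c['cy'])/c['fy'],1.]); return o,d
def onz(c,u,v,z):
    o,d=ray(c,u,v); return o+d*(z-o[2])/d[2]
def proj(c,p):
    V=np.array(c['view']); q=V[:3,:3]@np.array(p)+V[:3,3]
    return np.array([c['fx']*q[0]/q[2]+c['cx'], c['fy']*q[1]/q[2]+c['cy']])
E
python3 - <<'E'
from h import *
a=shot('scene','a.png'); b=shot('side','b.png')
for c in (a,b): print(ray(c,320,200), c['fx'])
s=env.observe(); print(s['time_s'],s['tool_pos'],s['orientation'],s['grip_width'],env.grip_point_offset)
E
```

```text
(array([ 0.87448406, -0.42268548,  0.95010244]), array([-0.26323007,  0.43329894, -0.8620188 ])) 364.73741676553215
(array([0.28361972, 0.90825363, 0.98981613]), array([ 0.23917811, -0.70487566, -0.66790842])) 417.61406235921265
0.1 [ 0.26191473 -0.56695324  0.22188919] [ 9.76669801e-01  2.14745365e-01 -1.97660570e-04 -6.99009244e-04] 0.08755039508214164 0.0187
```

View pics/a.png

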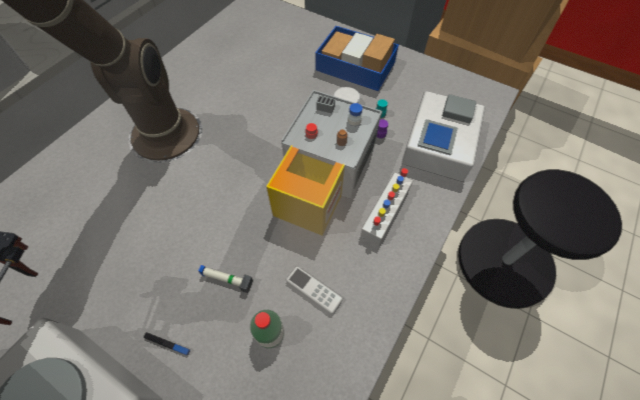

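View pics/b.png

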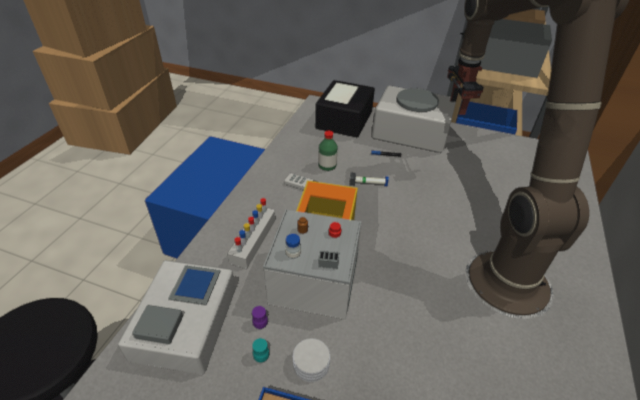

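The scene view shows stopper (311,130), cuvette (326,103), vial (342,137), jar (355,115), bin mouth near (310,170), and the cartridge from its head (203,270) to its foot (247,283). I'll enlarge it to get the corners.

```bash
python3 - <<'E'
from h import *
A=cv2.imread('pics/a.png'); B=cv2.imread('pics/b.png')
ca=cv2.resize(A[85:235,262:392],None,fx=3.4,fy=3.4,interpolation=cv2.INTER_CUBIC)
cb=cv2.resize(B[165:315,262:367],None,fx=3.4,fy=3.4,interpolation=cv2.INTER_CUBIC)
cv2.imwrite('pics/c.png',np.hstack([ca,cb])[:600,:800]); print(ca.shape,cb.shape)
E
```

```text
(510, 442, 3) (510, 357, 3)
```

View pics/c.png

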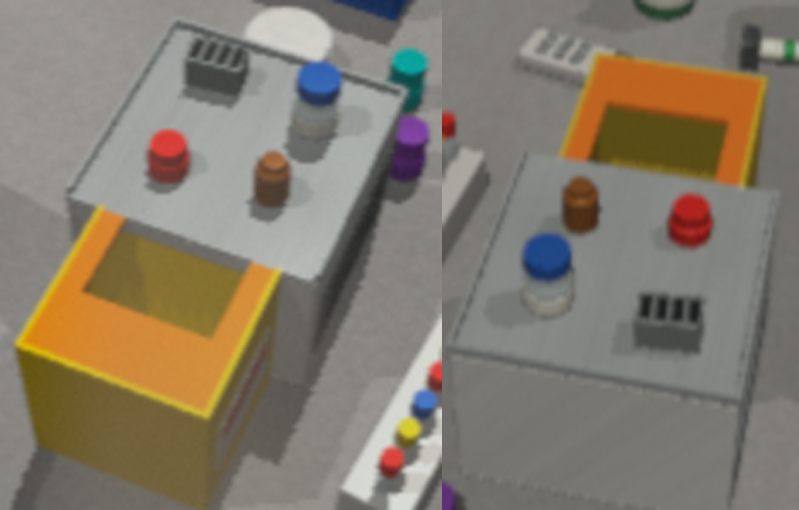

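```bash
cat > m.py <<'E'
from h import *
from scipy.optimize import least_squares
a=shot('scene'); b=shot('side')
k=3.4
P=[(a,(18,343),(-80,-105,160)),(a,(211,415),(80,-105,160)),(a,(83,292),(-55,-40,160)),(a,(211,338),(55,-40,160)),
(a,(125,222),(-55,40,160)),(a,(247,268),(55,40,160)),(a,(70,190),(-110,40,166)),(a,(310,278),(110,40,162)),(a,(178,22),(-110,260,166)),(a,(405,90),(110,260,166)),
(b,(598,57),(80,-105,160)),(b,(766,77),(-80,-105,160)),(b,(610,105),(55,-40,160)),(b,(728,122),(-55,-40,160)),
(b,(527,155),(110,40,166)),(b,(778,192),(-110,40,166)),(b,(452,350),(110,260,166)),(b,(740,400),(-110,260,166))]
def px(c,p): return np.array([p[0]/k+262,p[1]/k+85]) if c is a else np.array([(p[0]-442)/k+262,p[1]/k+165])
def W(x,p): 
    c,s=np.cos(x[2]),np.sin(x[2]); p=np.array(p)/1000
    return np.array([x[0]+c*p[0]-s*p[1],x[1]+s*p[0]+c*p[1],p[2]])
f=lambda x: np.concatenate([proj(c,W(x,p))-px(c,u) for c,u,p in P])
r=least_squares(f,[.6,0,-1.5],loss='soft_l1'); X=r.x
print('station',X,np.round(f(X).reshape(-1,2),1).tolist())
def cen(c,m,box):
    x0,y0,x1,y1=box; mm=np.zeros(m.shape,np.uint8); mm[y0:y1,x0:x1]=m[y0:y1,x0:x1]
    n,l,st,ce=cv2.connectedComponentsWithStats(mm); i=1+np.argmax(st[1:,4]); return ce[i],st[i]
def hsv(c): return cv2.cvtColor(c['pixels'],cv2.COLOR_RGB2HSV).astype(int)
ha,hb=hsv(a),hsv(b)
red=lambda h:(((h[...,0]<5)|(h[...,0]>172))&(h[...,1]>150)&(h[...,2]>70)).astype(np.uint8)
amb=lambda h:((h[...,0]>=5)&(h[...,0]<18)&(h[...,1]>110)&(h[...,2]<190)&(h[...,2]>40)).astype(np.uint8)
blu=lambda h:((h[...,0]>100)&(h[...,0]<125)&(h[...,1]>130)&(h[...,2]>60)).astype(np.uint8)
drk=lambda h:(h[...,2]<85).astype(np.uint8)
def tri(u,v):
    o1,d1=ray(a,*u);o2,d2=ray(b,*v)
    s=np.linalg.lstsq(np.stack([d1,-d2],1),o2-o1,rcond=None)[0]
    return (o1+s[0]*d1+o2+s[1]*d2)/2
def S(p): c,s=np.cos(X[2]),np.sin(X[2]); d=p[:2]-X[:2]; return np.round(1000*np.array([c*d[0]+s*d[1],-s*d[0]+c*d[1]]))
for n,fm,A,B,z in [('stopper',red,(300,120,322,142),(325,220,345,240),.175),('vial',amb,(333,127,352,147),(295,215,312,236),.18),('jarcap',blu,(345,100,366,115),(283,230,303,248),.21),('cuv',drk,(314,94,336,112),(316,249,342,270),.178),('head',blu,(195,260,210,278),(380,173,395,190),.018),('foot',drk,(238,270,256,294),(345,170,357,190),.018)]:
    u,su=cen(a,fm(ha),A); v,sv=cen(b,fm(hb),B)
    print(n,su,sv,'tri',tri(u,v).round(3),'planeA',onz(a,*u,z).round(3),'planeB',onz(b,*v,z).round(3),'st',S(tri(u,v)))
E
python3 m.py
```

```text
station [0.55634153 0.05256396 0.15077976] [[-1.3, -0.2], [-0.8, 0.3], [-0.5, -1.0], [0.1, -0.6], [-0.1, -2.3], [1.2, -2.9], [-2.0, -0.6], [1.9, 0.4], [-1.5, -2.7], [0.6, -1.4], [-1.2, -1.5], [0.1, -0.0], [-1.3, -1.1], [0.0, -0.7], [-1.5, -2.3], [0.6, -1.4], [-1.9, -1.1], [0.5, -0.3]]
stopper [307 124  10   8  64] [329 222  12  15 144] tri [0.495 0.15  0.18 ] planeA [0.492 0.153 0.175] planeB [0.498 0.147 0.175] st [-46. 106.]
vial [338 130   9   9  63] [298 217  10  16 129] tri [0.582 0.171 0.184] planeA [0.579 0.174 0.18 ] planeB [0.584 0.167 0.18 ] st [ 43. 113.]
jarcap [350 104  12  11 106] [286 234  14  13 144] tri [0.576 0.252 0.209] planeA [0.576 0.251 0.21 ] planeB [0.576 0.253 0.21 ] st [ 49. 194.]
cuv [317 103  18   9 111] [319 252  19  16 220] tri [0.481 0.246 0.167] planeA [0.486 0.236 0.178] planeB [0.478 0.255 0.178] st [-46. 202.]
head [199 265   6   9  27] [385 177   3   9  17] tri [ 0.438 -0.303  0.021] planeA [ 0.434 -0.304  0.018] planeB [ 0.44  -0.306  0.018] st [-170. -334.]
foot [238 276  15  18 160] [349 172   8  14  73] tri [ 0.561 -0.276  0.013] planeA [ 0.562 -0.277  0.018] planeB [ 0.56  -0.269  0.018] st [ -45. -325.]
```

Call:
{"method": "send_rows", "body": {"rows": [[[100,0,0,60,0],[100,20,40,120,0],[100,268,737,177,-0.28],[100,268,737,177,-0.28],[100,268,737,177,-0.28],[100,268,737,177,-0.28],[100,268,737,177,-0.28],[100,268,737,177,-0.28],[100,268,737,177,-0.28],[100,268,737,177,-0.28]]], "grip_force": 15}}

```text
time_s: 1.45
tool_pos: [0.4465, -0.0631, 0.3777]
orientation: [0.997, 0.076, 0.0, 0.0]
contact_force: [0.4, -0.9, 0.1]
grip_width: 0.0878
finger_force: 0.0
```

Call:
{"method": "send_rows", "body": {"rows": [[[70,0,0,0,0],[70,0,0,0,0],[70,0,0,0,0],[70,0,0,0,0],[70,0,0,0,0],[70,0,0,0,0]]]}}

```text
time_s: 2.2
tool_pos: [0.4463, -0.0652, 0.3774]
orientation: [0.997, 0.076, 0.0, 0.0]
contact_force: [0.1, -0.2, -0.3]
grip_width: 0.0616
finger_force: 0.0
```

```bash
python3 - <<'E'
from h import *
c=shot('wrist','w1.png'); np.save('w1.npy',c['view'])
s=env.observe(); print(s['time_s'],s['tool_pos'],s['orientation'],s['grip_width'],s['q'], ray(c,320,200),c['fx'])
E
```

```text
2.25 [ 0.44628821 -0.06518283  0.37734611] [ 9.97097018e-01  7.61415487e-02 -4.62663529e-06  3.03823335e-05] 0.06155622724191254 [ 0.43752201  0.02933527 -0.40651066  1.72319642  0.0118494   1.39146541
 -1.3893118 ] (array([ 0.5132855 , -0.05570278,  0.54022319]), array([-0.24157002, -0.0446177 , -0.96938279])) 276.91187949307624
```

View pics/w1.png

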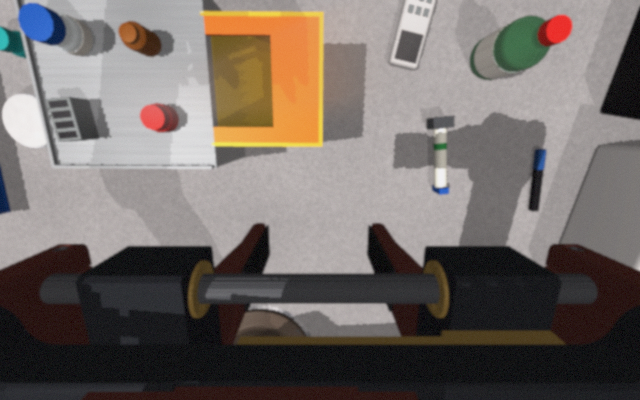

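The wrist view shows the bin with its lid corners at (322,12) and (322,146), stopper (157,117), vial (140,38), cuvette (75,118), jar (55,28), and the cartridge with head (441,190) and foot (440,122).

```bash
python3 - <<'E'
from h import *
I=cv2.imread('pics/w1.png')
cv2.imwrite('pics/w1c.png',cv2.resize(I[0:180,10:330],None,fx=2.5,fy=2.5,interpolation=cv2.INTER_CUBIC))
E
```

```text
(no output)
```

View pics/w1c.png

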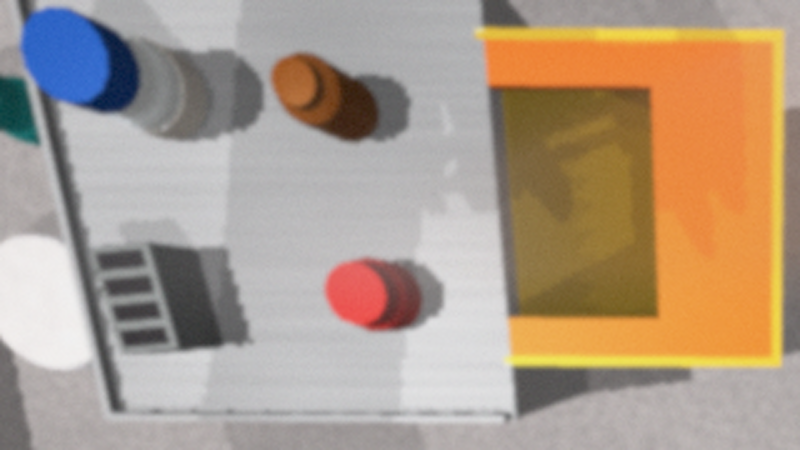

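```bash
cat > m2.py <<'E'
from h import *
from scipy.optimize import least_squares
c=shot('wrist')
px=lambda p:np.array(p)/2.5+[10,0]+(-.3)
P=[((783,30),(80,-105,160)),((780,363),(-80,-105,160)),((650,87),(55,-40,160)),((657,317),(-55,-40,160)),((512,317),(-55,40,160)),((490,88),(55,40,160)),((512,415),(-110,40,166)),((112,412),(-110,260,166))]
for u,p in P: pass
src=np.array([onz(c,*px(u),p[2]/1000)[:2] for u,p in P]); dst=np.array([p[:2] for u,p in P])/1000
def W(x,p): 
    C,s=np.cos(x[2]),np.sin(x[2]); return np.array([x[0]+C*p[:,0]-s*p[:,1],x[1]+s*p[:,0]+C*p[:,1]]).T
r=least_squares(lambda x:(W(x,dst)-src).ravel(),[.55,.05,.15]); X=r.x
print('station',X.round(4),(W(X,dst)-src).round(3).tolist())
def S(p): C,s=np.cos(X[2]),np.sin(X[2]); d=p[:2]-X[:2]; return np.round(1000*np.array([C*d[0]+s*d[1],-s*d[0]+C*d[1]]))
for n,u,z in [('stopper',(357,293),.19),('vial',(298,82),.202),('jar',(65,53),.215)]:
    p=onz(c,*px(u),z); print(n,p.round(4),S(p))
q=np.array([onz(c,*px(u),.19) for u in [(95,248),(150,244),(178,347),(122,352)]])
e=(q[0]-q[3]+q[1]-q[2])/2; f=(q[0]-q[1]+q[3]-q[2])/2
print('cuv',q.mean(0).round(4),S(q.mean(0)),'x ang',np.arctan2(e[1],e[0]),np.linalg.norm(e),'y ang',np.arctan2(f[1],f[0])-np.pi/2,np.linalg.norm(f))
h=onz(c,441,190,.018);f=onz(c,440,122,.018); print('cart',h,f,np.arctan2(*(f-h)[[1,0]]))
E
python3 m2.py
```

```text
station [0.5578 0.0507 0.1426] [[0.001, -0.001], [-0.001, -0.001], [0.001, -0.001], [0.001, -0.001], [0.001, 0.002], [0.002, 0.0], [-0.002, -0.001], [-0.003, 0.004]]
stopper [0.498  0.1448 0.19  ] [-46. 102.]
vial [0.5839 0.164  0.202 ] [ 42. 108.]
jar [0.5774 0.2512 0.215 ] [ 48. 196.]
cuv [0.4791 0.2507 0.19  ] [-50. 209.] x ang 0.20298176927154543 0.048316474774912896 y ang 0.22888064238795702 0.027498314539822617
cart [ 0.43816165 -0.30723166  0.018     ] [ 0.56056312 -0.27265942  0.018     ] 0.27527868143975975
```

Call:
{"method": "send_rows", "body": {"rows": [[[70,52,210,-100,0],[70,52,210,-100,0],[70,52,210,-100,0],[70,52,210,-100,0],[70,52,210,-150,0],[70,52,210,-190,0],[70,52,210,-212,0],[70,52,210,-212,0],[70,52,210,-212,0]]], "grip_force": 15}}

```text
time_s: 3.42
tool_pos: [0.4989, 0.1453, 0.1663]
orientation: [0.997, 0.076, 0.001, -0.0]
contact_force: [-0.7, 0.1, 0.7]
grip_width: 0.0618
finger_force: 0.0
```

Call:
{"method": "send_rows", "body": {"rows": [[[20,0,0,0,0],[20,0,0,0,0],[20,0,0,0,0],[20,0,0,0,0],[20,0,0,0,0],[20,0,0,0,0]]]}}

```text
time_s: 4.18
tool_pos: [0.4986, 0.145, 0.1658]
orientation: [0.997, 0.076, 0.0, 0.0]
contact_force: [-0.1, -0.4, 6.7]
grip_width: 0.0354
finger_force: 15.0
```

Call:
{"method": "send_rows", "body": {"rows": [[[20,0,0,50,0],[20,0,0,60,0],[20,60,-102,60,0],[20,60,-102,60,0],[20,60,-102,60,0],[20,60,-102,10,0],[20,60,-102,10,0],[20,60,-102,10,0]]]}}

```text
time_s: 5.18
tool_pos: [0.5584, 0.0439, 0.1762]
orientation: [0.997, 0.077, 0.0, -0.0]
contact_force: [-0.1, 0.6, -0.2]
grip_width: 0.0353
finger_force: 15.0
```

Call:
{"method": "send_rows", "body": {"rows": [[[62,0,0,0,0],[62,0,0,0,0],[62,0,0,0,0],[62,0,0,0,0],[62,0,0,60,0],[62,0,0,80,0]]]}}

```text
time_s: 5.92
tool_pos: [0.5595, 0.0435, 0.2586]
orientation: [0.997, 0.076, 0.002, -0.0]
contact_force: [0.7, 0.0, 0.3]
grip_width: 0.0542
finger_force: 0.0
```

```bash
python3 - <<'E'
from h import *
c=shot('wrist','w2.png'); s=env.observe(); print(s['time_s'],s['tool_pos'],s['grip_width'],s['contact_force'])
b=shot('side'); cv2.imwrite('pics/w2.png',np.vstack([cv2.cvtColor(c['pixels'],cv2.COLOR_RGB2BGR)[:240],cv2.cvtColor(cv2.resize(b['pixels'][150:300,220:400],(640,533))[:350],cv2.COLOR_RGB2BGR)]))
E
```

```text
5.975 [0.56011365 0.04356489 0.26006459] 0.05431828659956211 [1.17733142 0.266334   1.68609682]
```

View pics/w2.png

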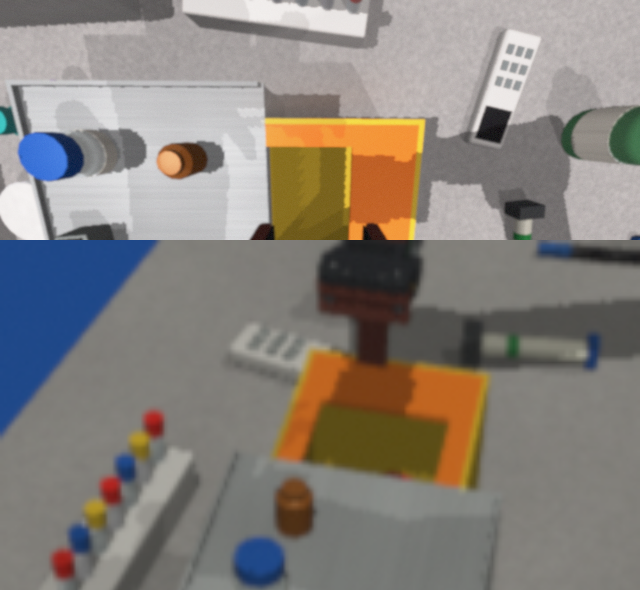

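The stopper has left the deck. In the side view a speck of red shows deep in the bin at (395,475). Next is the cuvette.

Call:
{"method": "send_rows", "body": {"rows": [[[53,-81,207,0,0.06],[53,-81,207,0,0.06],[53,-81,207,0,0.06],[53,-81,207,0,0.06],[53,-81,207,-40,0.06],[53,-81,207,-80,0.06],[53,-81,207,-95,0.06],[53,-81,207,-95,0.06],[53,-81,207,-95,0.06]]], "grip_force": 15}}

```text
time_s: 7.15
tool_pos: [0.4766, 0.2496, 0.1605]
orientation: [0.994, 0.106, -0.001, 0.0]
contact_force: [-4.0, -1.7, 5.3]
grip_width: 0.0465
finger_force: 2.6
```

Call:
{"method": "send_rows", "body": {"rows": [[[15,0,0,0,0],[15,0,0,0,0],[15,0,0,0,0],[15,0,0,0,0],[15,0,0,0,0],[15,0,0,0,0]]]}}

```text
time_s: 7.9
tool_pos: [0.4776, 0.25, 0.1605]
orientation: [0.994, 0.106, 0.0, -0.0]
contact_force: [0.9, 0.3, 1.4]
grip_width: 0.03
finger_force: 16.4
```

Call:
{"method": "send_rows", "body": {"rows": [[[15,0,0,50,0],[15,0,0,65,0],[15,82,-207,65,-0.06],[15,82,-207,65,-0.06],[15,82,-207,65,-0.06],[15,82,-207,65,-0.06],[15,82,-207,15,-0.06],[15,82,-207,15,-0.06],[15,82,-207,15,-0.06],[15,82,-207,15,-0.06]]]}}

```text
time_s: 9.15
tool_pos: [0.5601, 0.0439, 0.177]
orientation: [0.997, 0.077, 0.001, -0.0]
contact_force: [0.1, -0.6, 0.4]
grip_width: 0.0298
finger_force: 15.0
```

Call:
{"method": "send_rows", "body": {"rows": [[[58,0,0,0,0],[58,0,0,0,0],[58,0,0,0,0],[58,0,0,0,0],[58,0,0,60,0],[58,0,0,90,0],[58,0,0,90,0]]]}}

```text
time_s: 10.02
tool_pos: [0.5606, 0.0434, 0.2679]
orientation: [0.997, 0.076, 0.002, 0.0]
contact_force: [-0.2, -0.2, 0.6]
grip_width: 0.051
finger_force: 0.0
```

Call:
{"method": "send_rows", "body": {"rows": [[[58,23,121,0,0],[58,23,121,0,0],[58,23,121,0,0],[58,23,121,-40,0],[58,23,121,-80,0],[58,23,121,-102,0],[58,23,121,-102,0],[58,23,121,-102,0]]], "grip_force": 15}}

```text
time_s: 11.02
tool_pos: [0.5819, 0.1629, 0.1624]
orientation: [0.997, 0.076, -0.001, 0.0]
contact_force: [0.3, -0.6, -0.7]
grip_width: 0.0509
finger_force: 0.0
```

Call:
{"method": "send_rows", "body": {"rows": [[[15,0,0,0,0],[15,0,0,0,0],[15,0,0,0,0],[15,0,0,0,0],[15,0,0,0,0],[15,0,0,0,0]]]}}

```text
time_s: 11.78
tool_pos: [0.5823, 0.164, 0.1634]
orientation: [0.997, 0.076, 0.0, 0.0]
contact_force: [-0.4, -0.3, -1.0]
grip_width: 0.0293
finger_force: 15.0
```

Call:
{"method": "send_rows", "body": {"rows": [[[15,0,0,50,0],[15,0,0,65,0],[15,-23,-121,65,0],[15,-23,-121,65,0],[15,-23,-121,65,0],[15,-23,-121,15,0],[15,-23,-121,15,0],[15,-23,-121,15,0]]]}}

```text
time_s: 12.78
tool_pos: [0.5598, 0.0441, 0.1793]
orientation: [0.997, 0.077, 0.0, -0.0]
contact_force: [0.1, 0.4, 1.1]
grip_width: 0.0293
finger_force: 15.0
```

Call:
{"method": "send_rows", "body": {"rows": [[[60,0,0,0,0],[60,0,0,0,0],[60,0,0,0,0],[60,0,0,0,0],[60,0,0,60,0],[60,0,0,120,0],[60,0,0,120,0]]]}}

```text
time_s: 13.65
tool_pos: [0.5615, 0.0438, 0.3034]
orientation: [0.997, 0.076, 0.004, 0.0]
contact_force: [0.2, 1.6, -0.9]
grip_width: 0.0529
finger_force: 0.0
```

Call:
{"method": "send_rows", "body": {"rows": [[[60,0,0,0,0],[60,-104,-346,-60,0.123],[60,-104,-346,-60,0.123],[60,-104,-346,-60,0.123],[60,-104,-346,-60,0.123],[60,-104,-346,-60,0.123],[60,-104,-346,-60,0.123],[60,-104,-346,-60,0.123],[60,-104,-346,-60,0.123]]]}}

```text
time_s: 14.78
tool_pos: [0.455, -0.302, 0.2371]
orientation: [0.99, 0.138, -0.001, -0.001]
contact_force: [0.8, 0.2, -0.2]
grip_width: 0.0526
finger_force: 0.0
```

```bash
python3 - <<'E'
from h import *
c=shot('wrist'); s=env.observe(); print(s['time_s'],s['tool_pos'],s['orientation'],s['q'])
b=shot('scene'); cv2.imwrite('pics/w3.png',np.vstack([cv2.cvtColor(c['pixels'],cv2.COLOR_RGB2BGR)[:330],cv2.cvtColor(cv2.resize(b['pixels'][90:240,190:550],(640,267)),cv2.COLOR_RGB2BGR)]))
E
```

```text
14.825 [ 0.45556446 -0.30137496  0.23756128] [ 9.90386179e-01  1.38327322e-01 -3.42396889e-04 -8.06586772e-04] [ 0.82517927  0.29663403 -0.40826162  1.74719656  0.12784764  1.12554679
 -0.91578666]
```

View pics/w3.png

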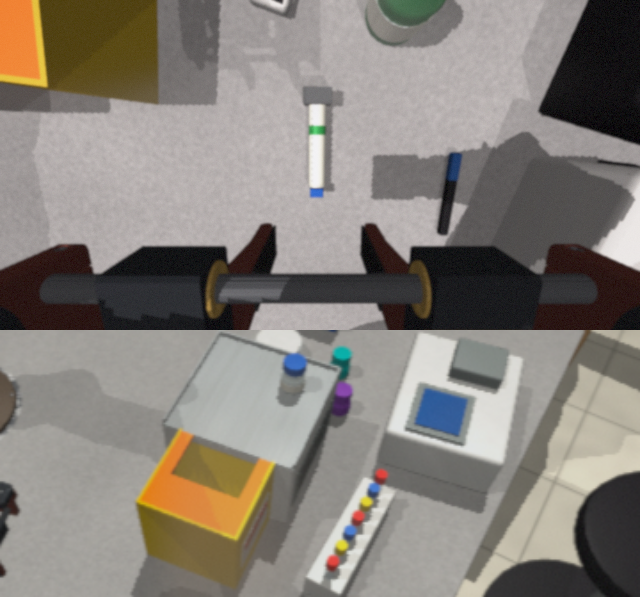

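The deck holds only the jar now. The cartridge lies with its head at (316,192), foot edge (317,103), and the shaft axis straight in the view.

```bash
python3 - <<'E'
from h import *
c=shot('wrist'); h=cv2.cvtColor(c['pixels'],cv2.COLOR_RGB2HSV).astype(int); 
w=((h[...,1]<40)&(h[...,2]>200)).astype(np.uint8); w[:100]=0;w[200:]=0;w[:,:295]=0;w[:,340:]=0
ys,xs=np.nonzero(w); print(len(ys),ys.min(),ys.max())
top=xs[ys<125].mean(),ys[ys<125].mean(); bot=xs[ys>150].mean(),ys[ys>150].mean(); print(top,bot)
p,q=onz(c,*top,.022),onz(c,*bot,.022); print('ang',np.arctan2(*(p-q)[[1,0]]))
e1=onz(c,316.5,188,.022); e0=onz(c,317,103.5,.022); hd=onz(c,316.5,197,.018)
d=(p-q)/np.linalg.norm(p-q); L=np.linalg.norm(e0-e1); print('len',L,e1,e0,hd)
ctr=q+d*(np.dot((e0+e1)/2-q,d)+.004); print('ctr',ctr,'grip(-45)',ctr-.045*d, 'shift mm',1000*(ctr-.045*d-env.observe()['tool_pos']))
print('reagent',onz(c,390,25,0),onz(c,370,30,0), env.observe()['tool_pos'])
E
```

```text
997 106 187
(np.float64(316.4436090225564), np.float64(115.11654135338345)) (np.float64(315.47628458498025), np.float64(168.61264822134387))
ang 0.25765225765987554
len 0.11177399746628286 [ 0.44477346 -0.30287273  0.022     ] [ 0.55247425 -0.27297348  0.022     ] [ 0.43140307 -0.30664235  0.018     ]
ctr [ 0.50219029 -0.28575957  0.022     ] grip(-45) [ 0.4586757  -0.29722607  0.022     ] shift mm [   2.66824113    4.04184633 -216.18723291]
reagent [ 0.67208743 -0.33647501  0.        ] [ 0.65958942 -0.31356966  0.        ] [ 0.45600746 -0.30126792  0.23818723]
```

Call:
{"method": "send_rows", "body": {"rows": [[[60,4,5,-50,0],[60,4,5,-100,0],[60,4,5,-150,0],[60,4,5,-190,0],[60,4,5,-215,0],[60,4,5,-230,0],[60,4,5,-230,0],[60,4,5,-230,0],[60,4,5,-230,0]]], "grip_force": 3}}

```text
time_s: 16.05
tool_pos: [0.46, -0.2984, 0.0095]
orientation: [0.991, 0.137, 0.001, 0.001]
contact_force: [-1.1, 0.6, 0.4]
grip_width: 0.0524
finger_force: 0.0
```

Call:
{"method": "send_rows", "body": {"rows": [[[60,0,0,-5,0],[10,0,0,-5,0],[10,0,0,-5,0],[10,0,0,-5,0],[10,0,0,-5,0],[10,0,0,-5,0],[10,0,0,-5,0],[10,0,0,-5,0]]], "grip_force": 3}}

```text
time_s: 17.05
tool_pos: [0.4594, -0.298, 0.0034]
orientation: [0.991, 0.137, 0.0, 0.0]
contact_force: [0.2, 0.1, -0.1]
grip_width: 0.0217
finger_force: 3.0
```

Call:
{"method": "send_rows", "body": {"rows": [[[10,3,1,15,0],[10,8,2,29,0],[10,15,4,42,0],[10,23,6,54,0],[10,33,9,65,0],[10,44,12,75,0],[10,44,12,75,0]]]}}

```text
time_s: 17.92
tool_pos: [0.5049, -0.2856, 0.0793]
orientation: [0.99, 0.138, 0.001, 0.0]
contact_force: [-0.6, 0.0, 1.3]
grip_width: 0.0214
finger_force: 3.0
```

```bash
python3 - <<'E'
from h import *
b=shot('scene');s=shot('side'); f=lambda c,x,y:cv2.cvtColor(cv2.resize(c['pixels'][y:y+100,x:x+130],(390,300),interpolation=cv2.INTER_CUBIC),cv2.COLOR_RGB2BGR)
cv2.imwrite('pics/w4.png',np.hstack([f(b,170,200),f(s,320,100)]))
E
```

```text
(no output)
```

View pics/w4.png

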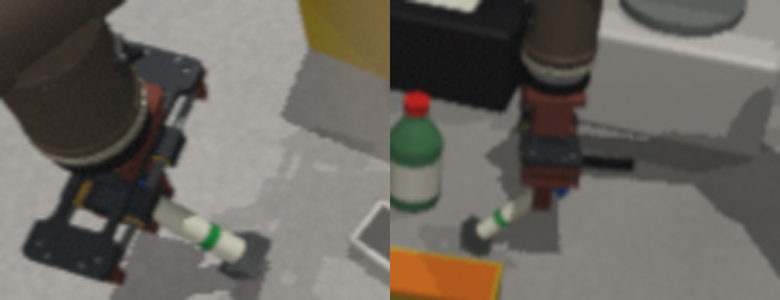

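The side view shows the cartridge tilting about 45°, foot on the bench. I'll carry on along the arc.

Call:
{"method": "send_rows", "body": {"rows": [[[10,12,4,8,0],[10,26,7,14,0],[10,39,11,18,0],[10,53,15,21,0],[10,68,19,22,0],[10,82,23,21,0],[10,82,23,21,0],[10,82,23,21,0]]]}}

```text
time_s: 19.02
tool_pos: [0.5852, -0.2628, 0.0992]
orientation: [0.991, 0.137, -0.0, -0.0]
contact_force: [0.5, 0.9, 0.4]
grip_width: 0.022
finger_force: 3.0
```

```bash
python3 - <<'E'
from h import *
b=shot('wrist');s=shot('side'); f=lambda c,x,y:cv2.cvtColor(cv2.resize(c['pixels'][y:y+100,x:x+130],(390,300),interpolation=cv2.INTER_CUBIC),cv2.COLOR_RGB2BGR)
cv2.imwrite('pics/w5.png',np.hstack([cv2.cvtColor(cv2.resize(b['pixels'],(480,300)),cv2.COLOR_RGB2BGR),f(s,300,100)[:,70:]]))
print(env.observe()['orientation'],env.observe()['q'])
E
```

```text
[ 9.90529771e-01  1.37297971e-01 -1.84127090e-04 -8.27532812e-05] [ 0.59968265  0.58856764 -0.36287062  1.65514423  0.24586873  0.94354486
 -1.14784859]
```

View pics/w5.png

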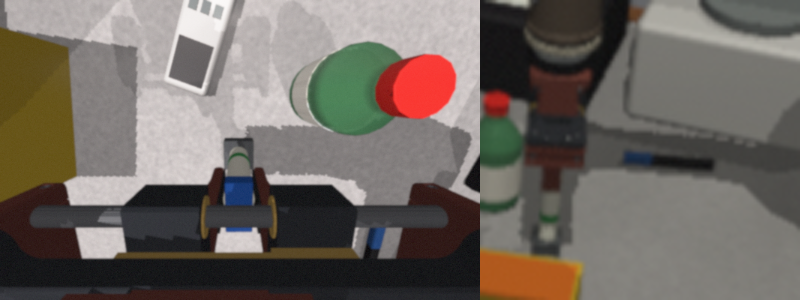

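The cartridge is nearly upright on its foot. I'll grip it hard and lift.

Call:
{"method": "send_rows", "body": {"rows": [[[10,0,0,0,0],[10,0,0,0,0],[10,0,0,0,0],[10,0,0,40,0],[10,0,0,90,0],[10,0,0,150,0.15],[10,0,0,206,0.3],[10,0,0,206,0.45],[10,0,0,206,0.45]]], "grip_force": 45}}

```text
time_s: 20.25
tool_pos: [0.5849, -0.2633, 0.3054]
orientation: [0.935, 0.354, -0.0, 0.0]
contact_force: [-0.0, 0.3, -2.3]
grip_width: 0.0213
finger_force: 45.0
```

Call:
{"method": "send_rows", "body": {"rows": [[[10,-5,50,0,0.15],[10,-9,100,0,0.3],[10,-13,150,0,0.45],[10,-17,200,0,0.6],[10,-21,240,0,0.75],[10,-26,270,0,0.9],[10,-26,270,0,0.99],[10,-26,270,0,0.99],[10,-26,270,0,0.99]]]}}

```text
time_s: 21.38
tool_pos: [0.5591, 0.0062, 0.3046]
orientation: [0.656, 0.755, -0.0, -0.0]
contact_force: [-0.4, -0.2, -1.6]
grip_width: 0.0211
finger_force: 45.0
```

```bash
python3 - <<'E'
from h import *
b=shot('scene');s=shot('side'); w=shot('wrist'); f=lambda c,x,y:cv2.cvtColor(cv2.resize(c['pixels'][y:y+150,x:x+130],(260,300),interpolation=cv2.INTER_CUBIC),cv2.COLOR_RGB2BGR)
cv2.imwrite('pics/w6.png',np.vstack([np.hstack([f(b,240,100),f(s,260,80),np.zeros((300,40,3),np.uint8)]),cv2.cvtColor(cv2.resize(w['pixels'],(560,300)),cv2.COLOR_RGB2BGR)]))
o=env.observe();print(o['time_s'],o['tool_pos'],o['orientation'],o['q'])
E
```

```text
21.525 [0.55931893 0.00649926 0.30509415] [ 6.54979422e-01  7.55646691e-01 -1.31368143e-04 -1.33754463e-04] [ 0.51013069  0.33759238 -0.79070138  1.60242505  0.24640387  1.30535844
 -0.17501785]
```

View pics/w6.png

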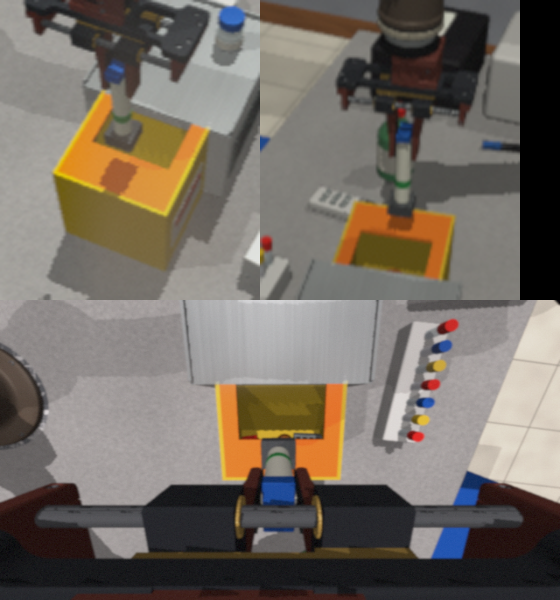

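The cartridge hangs upright by its head just short of the mouth. The foot's far edge is at wrist pixel (318,183).

```bash
python3 - <<'E'
from h import *
c=shot('wrist'); h=cv2.cvtColor(c['pixels'],cv2.COLOR_RGB2HSV).astype(int)
print(h[170:200:2,318,2].tolist(), h[188,290:350:3,2].tolist(),h[188,290:350:3,1].tolist())
for v in (181,183,185): print([onz(c,318,v,z).round(4).tolist() for z in (.211,.231)])
E
```

```text
[99, 117, 190, 209, 208, 184, 123, 59, 51, 77, 80, 81, 87, 138, 147] [227, 229, 223, 108, 77, 76, 77, 73, 72, 76, 76, 75, 65, 71, 68, 70, 184, 225, 226, 226] [203, 197, 200, 83, 17, 10, 10, 7, 4, 17, 10, 7, 0, 11, 15, 7, 184, 207, 204, 208]
[[0.5572, 0.0258, 0.211], [0.5568, 0.0294, 0.231]]
[[0.5575, 0.0239, 0.211], [0.557, 0.0277, 0.231]]
[[0.5578, 0.022, 0.211], [0.5573, 0.0259, 0.231]]
```

Call:
{"method": "send_rows", "body": {"rows": [[[10,0,36,0,0],[10,0,36,0,0],[10,0,36,-30,0],[10,0,36,-60,0],[10,0,36,-78,0],[10,0,36,-86,0],[10,0,36,-86,0],[10,0,36,-86,0]]]}}

```text
time_s: 22.58
tool_pos: [0.5599, 0.0432, 0.2203]
orientation: [0.654, 0.756, 0.001, 0.001]
contact_force: [0.8, 0.0, -1.5]
grip_width: 0.0214
finger_force: 45.0
```

Call:
{"method": "send_rows", "body": {"rows": [[[70,0,0,0,0],[70,0,0,0,0],[70,0,0,0,0],[70,0,0,0,0],[70,0,0,0,0],[70,0,0,0,0],[70,0,0,60,0],[70,0,0,120,0],[70,0,0,150,0],[70,0,0,150,0]]]}}

```text
time_s: 23.82
tool_pos: [0.5602, 0.0436, 0.3718]
orientation: [0.654, 0.756, 0.002, 0.002]
contact_force: [0.6, -0.2, -0.2]
grip_width: 0.0617
finger_force: 0.0
```

```bash
python3 - <<'E'
from h import *
o=env.observe();print(o['time_s'],o['tool_pos'],o['grip_width'],o['contact_force'])
X=[.5578,.0507,.1426]; C,S=np.cos(X[2]),np.sin(X[2])
W=lambda x,y,z:[X[0]+C*x-S*y,X[1]+S*x+C*y,z]
for n in('scene','side','wrist'):
    c=shot(n); h=cv2.cvtColor(c['pixels'],cv2.COLOR_RGB2HSV).astype(int)
    poly=np.array([proj(c,W(x/1000,y/1000,.16)) for x,y in[(-55,-40),(55,-40),(55,40),(-55,40)]]).astype(int)
    m=np.zeros(h.shape[:2],np.uint8); cv2.fillPoly(m,[poly],1); m=m>0
    big=cv2.dilate(m.astype(np.uint8),np.ones((25,25)))>0
    blu=(h[...,0]>100)&(h[...,0]<128)&(h[...,1]>120)&(h[...,2]>40); wh=(h[...,1]<60)&(h[...,2]>150); red=((h[...,0]<4)|(h[...,0]>174))&(h[...,1]>150)
    for k,q in(('blue',blu),('white',wh),('red',red)):
        ys,xs=np.nonzero(q&m); yb,xb=np.nonzero(q&big)
        print(n,k,m.sum(),len(ys),(xs.mean().round(),ys.mean().round(),xs.min(),ys.min(),xs.max(),ys.max()) if len(ys) else '',len(yb))
    print(poly.tolist())
E
```

```text
23.825 [0.56020372 0.04356178 0.37175856] 0.061688509245414275 [ 0.5869138  -0.16348261 -0.24544606]
scene blue 1079 22 (np.float64(309.0), np.float64(158.0), np.int64(305), np.int64(156), np.int64(312), np.int64(159)) 22
scene white 1079 59 (np.float64(310.0), np.float64(166.0), np.int64(299), np.int64(148), np.int64(335), np.int64(178)) 1047
scene red 1079 0  0
[[285, 170], [324, 184], [335, 161], [298, 148]]
side blue 752 46 (np.float64(330.0), np.float64(211.0), np.int64(327), np.int64(207), np.int64(333), np.int64(215)) 46
side white 752 0  20
side red 752 0  0
[[345, 199], [309, 194], [303, 211], [341, 218]]
wrist blue 4939 335 (np.float64(304.0), np.float64(157.0), np.int64(297), np.int64(145), np.int64(311), np.int64(170)) 335
wrist white 4939 51 (np.float64(299.0), np.float64(146.0), np.int64(275), np.int64(143), np.int64(317), np.int64(161)) 1371
wrist red 4939 68 (np.float64(288.0), np.float64(198.0), np.int64(281), np.int64(195), np.int64(294), np.int64(200)) 68
[[277, 202], [357, 202], [359, 144], [275, 143]]
```

```bash
cat > t.py <<'E'
from h import *
def head():
    R=[]
    X=[.5578,.0507,.1426]; C,S=np.cos(X[2]),np.sin(X[2])
    for n in('scene','side','wrist'):
        c=shot(n); h=cv2.cvtColor(c['pixels'],cv2.COLOR_RGB2HSV).astype(int)
        poly=np.array([proj(c,[X[0]+C*x-S*y,X[1]+S*x+C*y,.16]) for x,y in[(-.055,-.04),(.055,-.04),(.055,.04),(-.055,.04)]]).astype(int)
        m=np.zeros(h.shape[:2],np.uint8); cv2.fillPoly(m,[poly],1); m=cv2.dilate(m,np.ones((9,9)))>0
        ys,xs=np.nonzero((h[...,0]>100)&(h[...,0]<128)&(h[...,1]>120)&(h[...,2]>40)&m)
        print(n,len(xs),end=' ')
        if len(xs)>3: R.append(ray(c,xs.mean(),ys.mean()))
    A=np.zeros((3,3));b=np.zeros(3)
    for o,d in R:
        d=d/np.linalg.norm(d);M=np.eye(3)-np.outer(d,d);A+=M;b+=M@o
    p=np.linalg.solve(A,b); d=p[:2]-X[:2]
    print('head',p.round(4),'station',(C*d[0]+S*d[1]).round(3),(-S*d[0]+C*d[1]).round(3), [np.linalg.norm(np.cross(p-o,d/np.linalg.norm(d))).round(4) for o,d in R],env.observe()['time_s'])
if __name__=='__main__': head()
E
python3 t.py
```

```text
scene 21 side 46 wrist 336 head [0.5372 0.0698 0.1613] station -0.018 0.022 [np.float64(0.0004), np.float64(0.0005), np.float64(0.0005)] 24.125
```

The cartridge lies on the chute foot first, but its head is level with the lid (z≈0.161), so things below are stopping it. I'll push it in gently with closed fingers.

Call:
{"method": "send_rows", "body": {"rows": [[[0,-24,28,-60,0],[0,-24,28,-120,0],[0,-24,28,-170,0],[0,-24,28,-180,0],[0,-24,28,-180,0],[0,-24,28,-180,0],[0,-24,28,-180,0],[0,-24,28,-180,0]]], "grip_force": 20}}

```text
time_s: 25.12
tool_pos: [0.5358, 0.071, 0.1903]
orientation: [0.654, 0.756, 0.0, 0.001]
contact_force: [0.2, 0.2, 0.7]
grip_width: 0.0002
finger_force: 0.0
```

Call:
{"method": "send_rows", "body": {"rows": [[[0,0,0,-8,0],[0,0,0,-16,0],[0,0,0,-22,0],[0,1,-3,-26,0],[0,1,-5,-30,0],[0,1,-5,-30,0]]]}}

```text
time_s: 25.88
tool_pos: [0.538, 0.0675, 0.1614]
orientation: [0.654, 0.757, 0.002, 0.001]
contact_force: [-2.6, 2.7, 17.2]
grip_width: 0.0006
finger_force: 8.6
```

Call:
{"method": "send_rows", "body": {"rows": [[[0,0,-2,-3,0],[0,0,-3,-5,0],[0,0,-3,-5,0]]]}}

```text
time_s: 26.25
tool_pos: [0.54, 0.0676, 0.1603]
orientation: [0.653, 0.757, 0.005, 0.003]
contact_force: [-9.1, 6.7, 42.7]
grip_width: 0.0005
finger_force: 20.9
```

```bash
python3 t.py
```

```text
scene 0 side 11 wrist 454 head [0.5362 0.082  0.1607] station -0.017 0.034 [np.float64(0.0005), np.float64(0.0005)] 26.4
```

The contents resist at 43 N, so I'm backing off to see where they lie.

Call:
{"method": "send_rows", "body": {"rows": [[[0,0,0,40,0],[60,20,-20,100,0],[60,20,-20,160,0],[60,20,-20,200,0],[60,20,-20,200,0],[60,20,-20,200,0]]]}}

```text
time_s: 27.15
tool_pos: [0.556, 0.0425, 0.3532]
orientation: [0.654, 0.756, -0.001, -0.0]
contact_force: [-0.3, -0.7, -0.4]
grip_width: 0.0473
finger_force: 0.0
```

```bash
python3 t.py; python3 - <<'E'
from h import *
X=[.5578,.0507,.1426]; C,S=np.cos(X[2]),np.sin(X[2])
def St(p): d=p[:2]-X[:2]; return (1000*np.array([C*d[0]+S*d[1],-S*d[0]+C*d[1]])).round()
c=shot('wrist'); print(env.observe()['tool_pos'],env.observe()['contact_force'])
h=cv2.cvtColor(c['pixels'],cv2.COLOR_RGB2HSV).astype(int)
poly=np.array([proj(c,[X[0]+C*x-S*y,X[1]+S*x+C*y,.16]) for x,y in[(-.055,-.04),(.055,-.04),(.055,.04),(-.055,.04)]]); print(poly.round().tolist())
# coarse map of the mouth: classes
x0,y0=poly.min(0).astype(int);x1,y1=poly.max(0).astype(int)
for v in range(y0,y1+1,3):
    r=''
    for u in range(x0,x1+1,2):
        H,s,V=h[v,u]
        r+= 'R' if (H<5 or H>172) and s>120 else 'B' if 95<H<130 and s>100 else 'A' if H<16 and s>110 and V<170 else 'o' if H<19 and s>110 else 'y' if s>90 else 'W' if V>140 else 'g' if V>60 else 'k'
    print(v,r)
for u,v in [(x0,y1),(320,y1),(x1,y1)]: print(u,v,[St(onz(c,u,v,z)).tolist() for z in (.16,.03)])
E
```

```text
scene 11 side 40 wrist 347 head [0.5363 0.0662 0.1549] station -0.019 0.018 [np.float64(0.0008), np.float64(0.0009), np.float64(0.0013)] 27.3
[0.55586379 0.04274211 0.35296112] [ 1.03594828 -0.34997214  0.41115029]
[[279.0, 206.0], [362.0, 206.0], [364.0, 145.0], [277.0, 145.0]]
144 WWWWWWWWWWWWWWWWWWWWWWWWWWWWWWWWWWWWWWWWWWWWW
147 oyyyyyyyyyyyyggggggyyyyyyyyyyyyyyyyyyyyyyyyoo
150 oyyyyyyyyyyyBBBBBBByyyyyyyyyyyyyyyyyyyyyyyyoo
153 oyyyyyyyyyygBBBBBBBgyyyyyyyyyyyyyyyyyyyyyyyoo
156 oyyyyyyyyyygBBBBBBBgyyyyyyyyyyyyyyyyyyyyyyyoo
159 oyyyyyyyyyygBBBBBBBgyyyyyyyyyyyyyyyyyyyyyyyoo
162 ooyyyyyyyyygBBBBBBBWgyyyyyyyyyyyyyyyyyyyyyyAo
165 ooyyyyyyyyygBBBBBBBWgyyyyyyyyyyyyyyyyyyyyyyoo
168 ooyyyyyyyyyBBBBBBBBggyyyyyyyyyyyyyyyyyyyyyyoo
171 ooyyyyyyyyygBBBBBBBgggyyyyyyyyyyyyyyyyyyyyyAo
174 ooyyyyyyyyyygBBggggggggyyyyyyyyyyyyyyyyyyyyoo
177 ooyyyyyyyyyyyyygggggWggyyyyyyyyyyyyyyyyyyyyoo
180 ooyyyyyyyyyyyyygggggWgggyyyyyyyyyyyyyyyyyyyoo
183 oAyyyyyyyyyyyyyygWWWWWggyyyyyyyyyyyyyyyyyyyoo
186 oAyyyyyyyyyyyyyyygWWWWgggyyyyyyyyyyyyyyyyyyoo
189 oAyyyyyyyyyyyyyyyyggggggggggyyyyyyyyyyyyyyooo
192 oAyyyyyyyyyyyyyyyygggggyggggyyyyyyyyyyyyyyooo
195 ooyyyyooAAyyyyyyyyggggggggggkgggggggggggkkAoo
198 ooARRRRRRRoyyyyyyygggggggggggggggggggggggkAoo
201 ooARRRRRRRAyyyyyyyggggggggggkgkkggkggkkgkkAoo
204 ooAAAAAAARAAyyyyyyAyyyyyyyyyAgAAgAAygAAyAAAoo
276 206 [[-59.0, -40.0], [-80.0, -76.0]]
320 206 [[-0.0, -40.0], [0.0, -76.0]]
364 206 [[58.0, -40.0], [80.0, -75.0]]
```

The map shows the stopper on the left, the cuvette on the right, and a free gap near x≈-15 to -40. I'll grasp the shaft, draw it up along the chute, and re-insert it straight into that gap.

Call:
{"method": "send_rows", "body": {"rows": [[[44,-14,7,-60,0],[44,-14,7,-120,0],[44,-14,7,-160,0],[44,-14,7,-160,0],[44,-14,7,-185,0],[44,-14,7,-205,0],[44,-14,7,-220,0],[44,-14,7,-233,0],[44,-14,7,-233,0]]]}}

```text
time_s: 28.48
tool_pos: [0.5421, 0.05, 0.121]
orientation: [0.654, 0.756, -0.0, -0.0]
contact_force: [0.2, 0.0, 0.6]
grip_width: 0.0386
finger_force: 0.0
```

Call:
{"method": "send_rows", "body": {"rows": [[[10,0,0,0,0],[10,0,0,0,0],[10,0,0,0,0],[10,0,0,0,0],[10,0,0,0,0]]], "grip_force": 45}}

```text
time_s: 29.1
tool_pos: [0.5427, 0.0503, 0.1221]
orientation: [0.654, 0.757, 0.0, 0.0]
contact_force: [-0.9, 0.3, 6.3]
grip_width: 0.0223
finger_force: 42.2
```

Call:
{"method": "send_rows", "body": {"rows": [[[10,-1,6,10,0],[10,-2,13,20,0],[10,-3,19,30,0],[10,-3,19,30,0]]]}}

```text
time_s: 29.6
tool_pos: [0.5371, 0.0626, 0.1493]
orientation: [0.655, 0.755, -0.005, 0.0]
contact_force: [-1.4, -14.4, -11.3]
grip_width: 0.0215
finger_force: 45.0
```

```bash
cat > map.py <<'E'
from h import *
X=[.5578,.0507,.1426]; C,S=np.cos(X[2]),np.sin(X[2])
c=shot('wrist'); o=env.observe(); print(o['time_s'],o['tool_pos'],o['contact_force'])
h=cv2.cvtColor(c['pixels'],cv2.COLOR_RGB2HSV).astype(int)
poly=np.array([proj(c,[X[0]+C*x-S*y,X[1]+S*x+C*y,.16]) for x,y in[(-.055,-.04),(.055,-.04),(.055,.04),(-.055,.04)]]); print(poly.round().tolist())
x0,y0=poly.min(0).astype(int);x1,y1=np.minimum(poly.max(0).astype(int),(639,270))
for v in range(max(y0,0),y1+1,5):
    r=''
    for u in range(x0,x1+1,3):
        H,s,V=h[v,u]
        r+= 'R' if (H<5 or H>172) and s>120 else 'B' if 95<H<130 and s>100 else 'A' if H<16 and s>110 and V<170 else 'o' if H<19 and s>110 else 'y' if s>90 else 'W' if V>140 else 'g' if V>60 else 'k'
    print(v,r)
E
python3 map.py
```

```text
29.65 [0.53701199 0.06264074 0.14920634] [ -0.43490412 -14.47773036 -10.90036191]
[[260.0, 324.0], [432.0, 325.0], [447.0, 204.0], [253.0, 204.0]]
203 ggggggggggggggggggWWWWWWggggggggggggggggggggggggggggggggggggggggg
208 AyyyyyyyyyyyyyyyygBBBBBBBBBByyyyyyyyyyyyyyyyyyyyyyyyyyyyyyyyyyyoA
213 AyyyyyyyyyyyyyyyyBBBBBBBBBBByyyyyyyyyyyyyyyyyyyyyyyyyyyyyyyyyyyAA
218 AyyyyyyyyyyyyyyyyBBBBBBBBBBByyyyyyyyyyyyyyyyyyyyyyyyyyyyyyyyyyyAo
223 oyyyyyyyyyyyyooyyBBBBBBBBBBByyAAyyyyyyyyyyyyyyyyyyyyyyyyyyyyyyyAo
228 ooyyyyyyyyyoRRRABBBBBBBBBBBBkARRRoyyyyyyyyyyyyyyyyyyyyyyyyyyyyoAo
233 ooyyyyyyyyyARRAygBBBBBBBBBBBgyRRRAyyyyyyyyyyyyyyyyyyyyyyyyyyyyoAo
238 oAyyyyyyyyARARRkgBBBBBBBBBBBWkRRRRAyyyyyyyyyyyyyyyyyyyyyyyyyyyAAo
243 oAyyyyyyyoRRRRRkBBBBBBBBBBBBWkRRRRAyyyyyyyyyyyyyyyyyyyyyyyyyyyAAo
248 kkkkkkkkkRRAAARBBBBBBBBBBBBBgkyRRARRkkkkkkkkkkkkkkkkkkkkkkkkkkkyA
253 kkkkkkkkkkAAARkBBBBBBBBBBBBBkkkRRARRykkkkkkkkkkkkkkkkkkkkkkkkkkkk
258 kkkkkkkkkyARRAkBBBBBBBBBBBBBkkkAARARkkBkkkkkkkkkkkkkkkkkkkkkkkkkk
263 kkkkkkkyyoAAAykkBBBBBBBBBBBBABkkRAyoyokkkkkkkkkkkkkkkkkkkkkkkkkkk
268 kkkkkkkoyAARAykkAgWWWWWWWgggAyykRAAyyykkkkkkkkkkkkkkkkkkkkkkykkkk
```

Call:
{"method": "send_rows", "body": {"rows": [[[10,3,-6,0,0],[10,4,-11,-8,0],[10,5,-17,-17,0],[10,6,-22,-25,0],[10,6,-25,-30,0],[10,6,-25,-30,0]]]}}

```text
time_s: 30.4
tool_pos: [0.5467, 0.0538, 0.1245]
orientation: [0.652, 0.759, 0.006, -0.001]
contact_force: [-6.9, 18.7, 19.3]
grip_width: 0.0213
finger_force: 45.0
```

It is still stopped at the same depth, so something lies under the foot. I'll draw it fully out along its axis and look at the contents.

Call:
{"method": "send_rows", "body": {"rows": [[[10,0,9,3,0],[10,-2,17,18,0],[10,-3,25,33,0],[10,-4,33,48,0],[10,-5,41,63,0],[10,-6,49,78,0],[10,-7,57,93,0],[10,-8,65,108,0],[10,-9,73,123,0],[10,-9,73,123,0]]], "grip_force": 12}}

```text
time_s: 31.65
tool_pos: [0.5368, 0.1184, 0.2459]
orientation: [0.654, 0.757, 0.001, 0.001]
contact_force: [-0.5, 0.4, -0.4]
grip_width: 0.0086
finger_force: 0.0
```

```bash
python3 map.py; python3 -c "
from h import *
X=[.5578,.0507,.1426]; C,S=np.cos(X[2]),np.sin(X[2])
for n in('scene','side'):
    c=shot(n);h=cv2.cvtColor(c['pixels'],cv2.COLOR_RGB2HSV).astype(int);p=proj(c,[.5578,.0507,.2]).astype(int);print(n,p)
    q=np.zeros(h.shape[:2],bool);q[p[1]-45:p[1]+45,p[0]-45:p[0]+45]=1
    for k,m in (('blue',(h[...,0]>100)&(h[...,0]<128)&(h[...,1]>130)),('green',(h[...,0]>50)&(h[...,0]<85)&(h[...,1]>110))):
        nn,l,st,ce=cv2.connectedComponentsWithStats((m&q).astype(np.uint8))
        print(k,[(int(st[i,4]),ce[i].round().tolist()) for i in range(1,nn) if st[i,4]>3])
"
```

```text
31.7 [0.5365107  0.11743709 0.24488484] [ 1.01731988 -0.04021398 -0.0186307 ]
[[274.0, 307.0], [381.0, 307.0], [386.0, 234.0], [271.0, 233.0]]
233 WgWWWWgggAARRgWWWWgRRRAAggggggggggggggW
238 oyyyyyyyRRRAABBBBBBkRRARoyyyyyyyyyyyyyo
243 AyyyyyyARARAyBBBBBBARRRARyyyyyyyyyyyyyo
248 kkkkkkkkkkRRyBBBBBBkRRAkkkkkkkkkkkkkkkk
253 kkkkBkkkkkRAkBBBBBBkAAykkkkkkkkkykkkkkk
258 kkkkkkkkkyAAkBBBBBBkAAykkkkkkkkkkkkkkkk
263 kkkkkkkkyyARkBBBBBBkkAyykkkkkkkkkkkkkkk
268 kkkkkkkkyyoyygyyBBgkkAyykkkkkkkkkkykkkk
scene [310 156]
blue [(12, [353.0, 112.0])]
green []
side [325 195]
blue [(54, [327.0, 210.0]), (66, [292.0, 237.0])]
green []
```

Call:
{"method": "send_rows", "body": {"rows": [[[44,0,0,55,0],[44,18,-75,107,0],[44,18,-75,107,0],[44,18,-75,107,0],[44,18,-75,107,0]]]}}

```text
time_s: 32.42
tool_pos: [0.5536, 0.0429, 0.3502]
orientation: [0.654, 0.757, -0.0, -0.001]
contact_force: [0.2, 0.6, 0.0]
grip_width: 0.0389
finger_force: 0.0
```

```bash
python3 t.py; sed -i 's/,5):$/,3):/; s/x1+1,3)/x1+1,2)/' map.py; python3 map.py
```

```text
scene 17 side 62 wrist 288 head [0.5405 0.0765 0.1728] station -0.013 0.028 [np.float64(0.0023), np.float64(0.0017), np.float64(0.0011)] 32.575
32.625 [0.55381512 0.04310775 0.35065867] [ 0.34556011  0.50773815 -1.02560805]
[[280.0, 207.0], [363.0, 208.0], [366.0, 146.0], [278.0, 146.0]]
145 WWWWWWWWWWWWWWWWWWWWWWWWWWWWWWWWWWWWWWWWWWWW
148 oyyyyyyyyyyyyyBBBBBBBgyyyyyyyyyyyyyyyyyyyyyo
151 oyyyyyyyyyyyygBBBBBBBgyyyyyyyyyyyyyyyyyyyyyo
154 AyyyyyyyyyyyygBBBBBBBgyyyyyyyyyyyyyyyyyyyyyA
157 AyyyyyyyyyyyygBBBBBBBgyyyyyyyyyyyyyyyyyyyyyA
160 AyyyyyyyyyyyyWBBBBBBBgyyyyyyyyyyyyyyyyyyyyyA
163 AyyyyyyyyyyyygBBBBBBBgyyyyyyyyyyyyyyyyyyyyyA
166 AyyyyyyyyyyyygBBBBBBBgyyyyyyyyyyyyyyyyyyyyyo
169 AyyyyyyyyyyyygWWWWWgggyyyyyyyyyyyyyyyyyyyyyo
172 oyyyyyyyyyyyyWWWWWWWWgyyyyyyyyyyyyyyyyyyyyyo
175 oyyyyyyyyyyyyWWWWWWWWgyyyyyyyyyyyyyyyyyyyyyo
178 oyyyyyyyyyyyyWWWWWWWWgyyyyyyyyyyyyyyyyyyyyyo
181 oyyyyyyyyyyyyWWWWWWWWgyyyyyyyyyyyyyyyyyyyyoo
184 oyyyyyyyyyyyyWWWWWWWWgyyyyyyyyyyyyyyyyyyyyoo
187 ooyyyyyyyyyyyWWWWWWWWgyyyyyyyyyyyyyyyyyyyyoo
190 oyyyyyyyyyyyyWWWWWWWWgyyyyyyyyyyyyyyyyyyyyoo
193 ooyyyyyyyyyyyWWWWWWWWgyyyyyyyyyyyyyyyyyyyyAo
196 ooyyyooAAoyyyWWWWWWWWgAAoyyyyggggggggggkkkAo
199 oAARRRRRRAyyyyWWWWWWWyAAAAyyygggggggggggkkAo
202 oAARRRRRRRoyyyWWWWWWWAAAAAoyggkggkkggkggkkAo
205 oAAAAAAARRAyyyWWWWWWWAAAAAAyygAggAAgyAggAAAo
```

Now the amber vial shows at x≈+9, just right of the cartridge's foot, and the stopper is on the left. The gap is centred at about x=-20, so I'll regrip, shift left about 8 mm and slide it down.

Call:
{"method": "send_rows", "body": {"rows": [[[44,-9,11,-60,0],[44,-9,11,-120,0],[44,-9,11,-160,0],[44,-9,11,-190,0],[44,-9,11,-210,0],[44,-9,11,-221,0],[44,-9,11,-221,0]]], "grip_force": 45}}

```text
time_s: 33.5
tool_pos: [0.5449, 0.0534, 0.1299]
orientation: [0.654, 0.757, -0.0, -0.001]
contact_force: [0.3, -0.3, 0.2]
grip_width: 0.0383
finger_force: 0.0
```

Call:
{"method": "send_rows", "body": {"rows": [[[10,0,0,0,0],[10,0,0,0,0],[10,0,0,0,0],[10,0,0,0,0],[10,-5,2,5,0],[10,-9,4,8,0],[10,-9,4,8,0]]]}}

```text
time_s: 34.38
tool_pos: [0.5363, 0.0576, 0.139]
orientation: [0.654, 0.757, 0.0, 0.0]
contact_force: [-0.0, 0.7, -2.5]
grip_width: 0.021
finger_force: 45.0
```

Call:
{"method": "send_rows", "body": {"rows": [[[10,1,-5,-8,0],[10,2,-11,-17,0],[10,2,-16,-25,0],[10,2,-16,-25,0]]]}}

```text
time_s: 34.88
tool_pos: [0.5385, 0.0458, 0.1135]
orientation: [0.653, 0.758, 0.003, -0.001]
contact_force: [-1.0, 12.2, 2.2]
grip_width: 0.021
finger_force: 45.0
```

It is sinking. I'll continue, more vertically.

Call:
{"method": "send_rows", "body": {"rows": [[[10,0,3,-6,0],[10,0,3,-12,0],[10,0,2,-18,0],[10,0,2,-18,0]]]}}

```text
time_s: 35.38
tool_pos: [0.5399, 0.0424, 0.0972]
orientation: [0.654, 0.756, 0.0, 0.002]
contact_force: [-3.9, -2.1, 21.0]
grip_width: 0.0214
finger_force: 45.0
```

Call:
{"method": "send_rows", "body": {"rows": [[[10,0,-2,-5,0],[10,0,-2,-5,0],[40,0,-2,0,0],[40,0,-2,0,0],[40,0,0,0,0],[40,0,0,60,0],[40,10,0,120,0],[40,14,0,180,0],[40,14,0,250,0],[40,14,0,250,0]]]}}

```text
time_s: 36.62
tool_pos: [0.5539, 0.0438, 0.3492]
orientation: [0.654, 0.756, 0.002, 0.002]
contact_force: [0.3, -0.7, 0.4]
grip_width: 0.0352
finger_force: 0.0
```

```bash
python3 t.py; python3 map.py
```

```text
scene 8 side 44 wrist 326 head [0.5335 0.0612 0.1517] station -0.023 0.014 [np.float64(0.0026), np.float64(0.0015), np.float64(0.003)] 36.775
36.825 [0.55170241 0.042582   0.34339866] [-0.41051792 -0.47773523 -0.62758853]
[[281.0, 208.0], [365.0, 208.0], [368.0, 146.0], [279.0, 146.0]]
145 WWWWWWWWWWWWWWWWWWWWWWWWWWWWWWWWWWWWWWWWWWWWWW
148 Ayyyyyyyyyyyyyyyyyyyyyyyyyyyyyyyyyyyyyyyyyyyoo
151 Ayyyyyyyyyyyggggggyyyyyyyyyyyyyyyyyyyyyyyyyyoo
154 oyyyyyyyyyygBBBBBBByyyyyyyyyyyyyyyyyyyyyyyyyoo
157 oyyyyyyyyyygBBBBBBByyyyyyyyyyyyyyyyyyyyyyyyyoo
160 oyyyyyyyyyyBBBBBBBByyyyyyyyyyyyyyyyyyyyyyyyyAo
163 oyyyyyyyyygBBBBBBBgyyyyyyyyyyyyyyyyyyyyyyyyyAo
166 oyyyyyyyyygBBBBBBBWgyyyyyyyyyyyyyyyyyyyyyyyyoo
169 oyyyyyyyyygBBBBBBBWgyyyyyyyyyyyyyyyyyyyyyyyyoo
172 ooyyyyyyyygBBBBBBBgyyyyyyyyyyyyyyyyyyyyyyyyyoo
175 ooyyyyyyyygBBBBBBBgyyyyyyyyyyyyyyyyyyyyyyyyyoo
178 ooyyyyyyyyyggggggggyyyyyyyyyyyyyyyyyyyyyyyyyoo
181 ooyyyyyyyyygWWWWWWgyyyyyyyyyyyyyyyyyyyyyyyyyoo
184 ooyyyyyyyyygWWWWWWggyyyyyyyyyyyyyyyyyyyyyyyooo
187 oAyyyyyyyyyyWWWWWWggyyyyyyyyyyyyyyyyyyyyyyyooo
190 ooyyyyyyyyyyWWWWWWgyyyyyyyyyyyyyyyyyyyyyyyyooo
193 ooyyyyyyyyyyWWWWWWggyyyyyyyyyyyyyyyyyyyyyyyooo
196 oAyyyyyoooyyyWWWWWggyyyoyyyyygggggggggggkkkAoo
199 oAAARRRRRRoyyWWWWWggAAAAAAyyyggggggggggggkgAoo
202 oAARRRRRRRAyygWWWWggAAAAAAAyygkkggkggkkgkkkAoo
205 oAARRRRRRRRAgyggggyyAAAAAAAoyggkggkggkkgkykAoo
208 oooooooooooooooooooooooooooooooooooooooooooooo
```

The head has sunk but its upper corner is still about level with the lid. I'll straddle it with the fingers and tip it sideways, towards +x, so it lies over in the bin.

Call:
{"method": "send_rows", "body": {"rows": [[[33,-17,12,-60,0],[33,-17,12,-100,0],[33,-17,12,-130,0],[33,-17,12,-140,0],[33,-17,12,-140,0]]]}}

```text
time_s: 37.45
tool_pos: [0.5348, 0.055, 0.2045]
orientation: [0.654, 0.757, -0.001, -0.001]
contact_force: [-0.6, -0.1, -0.8]
grip_width: 0.0289
finger_force: 0.0
```

```bash
python3 t.py; python3 -c "
from h import *
o=env.observe();p=np.array(o['tool_pos']);X=[.5578,.0507,.1426]; C,S=np.cos(X[2]),np.sin(X[2]);d=p[:2]-X[:2];print(p,o['grip_width'],'st',C*d[0]+S*d[1],-S*d[0]+C*d[1])"
```

```text
scene 17 side 45 wrist 848 head [0.5335 0.0608 0.1502] station -0.023 0.013 [np.float64(0.0027), np.float64(0.002), np.float64(0.0035)] 37.6
[0.535945   0.05525389 0.20631236] 0.028999101453690765 st -0.020985983454389123 0.0076136390787315674
```

Call:
{"method": "send_rows", "body": {"rows": [[[33,-1,0,-25,0],[33,-1,0,-45,0],[33,-1,0,-62,0],[33,-1,0,-75,0],[33,-1,0,-75,0]]]}}

```text
time_s: 38.22
tool_pos: [0.534, 0.055, 0.1298]
orientation: [0.654, 0.757, -0.0, -0.0]
contact_force: [-0.7, -0.3, 0.2]
grip_width: 0.0289
finger_force: 0.0
```

Call:
{"method": "send_rows", "body": {"rows": [[[33,10,1,0,0],[33,20,3,0,0],[33,30,4,0,0],[33,40,6,0,0],[33,43,6,0,0],[33,43,6,0,0]]]}}

```text
time_s: 38.98
tool_pos: [0.5773, 0.0611, 0.1302]
orientation: [0.654, 0.756, -0.0, -0.0]
contact_force: [-0.7, 0.6, 0.1]
grip_width: 0.0285
finger_force: 1.6
```

```bash
python3 t.py
```

```text
scene 10 side 48 wrist 2037 head [0.5794 0.0672 0.1503] station 0.024 0.013 [np.float64(0.0042), np.float64(0.002), np.float64(0.0028)] 39.125
```

Call:
{"method": "send_rows", "body": {"rows": [[[33,0,0,40,0],[33,0,0,90,0],[33,0,0,150,0],[33,-22,-18,210,0],[33,-22,-18,220,0],[33,-22,-18,220,0],[33,-22,-18,220,0]]]}}

```text
time_s: 40.0
tool_pos: [0.5549, 0.0429, 0.3486]
orientation: [0.654, 0.757, -0.001, -0.001]
contact_force: [-0.0, 0.2, -0.6]
grip_width: 0.029
finger_force: 0.0
```

```bash
python3 t.py; python3 map.py
```

```text
scene 0 side 0 wrist 160 head [0.5535 0.1027 0.4688] station 0.003 0.052 [np.float64(0.0)] 40.15
40.2 [0.55510785 0.04318138 0.34901022] [-0.27368958 -0.05071307 -0.34740068]
[[279.0, 207.0], [362.0, 208.0], [365.0, 146.0], [277.0, 146.0]]
145 WWWWWWWWWWWWWWWWWWWWWWWWWWWWWWWWWWWWWWWWWWWWW
148 oyyyyyyyyyyyyyyyyyyyyyyyyyyyyyyyyyyyyyyyyyyoo
151 Ayyyyyyyyyyyyyyyyyyyyyyyyyyyyyyyyyyyyyyyyyyoo
154 Ayyyyyyyyyyyyyyyyyyyyyyyyyyyyyyyyyyyyyyyyyyoo
157 Ayyyyyyyyyyyyyyyyyyyyyyyyyyyyyyyyyyyyyyyyyyoo
160 Ayyyyyyyyyyyyyyyyyyyyyyyyyyyyyyyyyyyyyyyyyyoo
163 AyyyyyyyyyyyyyyyyyyyyyyyyyyyyyyyyyyyyyyyyyyAo
166 AyyyyyyyyyyyyyyyyyyyyyyyyyyyyyyyyyyyygBBByyAo
169 AyyyyyyyyyyyyyyyyyyyyyyyyyyyyyyyyyyygBBBBBgAo
172 oyyyyyyyyyyyyyyyyyyyyyyyyyyyyyyyyyyyBBBBBBBAo
175 oyyyyyyyyyyyyyyyyyyyyyyyyyyyyyyyyWWWWBBBBBBAo
178 oyyyyyyyyyyyyyyyyyyyyyyyyyyyygWWWWWWWWBBBBBoo
181 oyyyyyyyyyyyyyyyyyyyyyyyygWWWWWWWWWWWWWyBByoo
184 oyyyyyyyyyyyyyyyyyyyygWWWWWWWWWWWWWWWWWWgByoo
187 oyyyyyyyygkkgyyyyyygWWWWWWWWWWWWWWWgggyyyggoo
190 ooyyyyyykkkkgggWWWygWWWWWWWWWWWgggyyyyyyyyooo
193 ooyyyyyykkkgWWWWWWyyWWWWWWWgggyyyyyyyyyyyyooo
196 ooyyyyykkkggWWWWWWgyygWggyyyykkkkkgggggkkkAoo
199 oAARRRRkkkkgWWWWWWggyyAAyyyyygggggggggggkkAoo
202 oAARRRkkkkkkgWWgggyAAAAAAyyyygkkgkkggkkgkkAoo
205 oAARARAAyyyygggyyoAAAAAAAAyyygAygyAggAygAAAoo
```

The cartridge now lies well inside the bin. I'll do a quick jar check, then hand in.

```bash
python3 - <<'E'
from h import *
c=shot('side');h=cv2.cvtColor(c['pixels'],cv2.COLOR_RGB2HSV).astype(int)
m=((h[...,0]>100)&(h[...,0]<125)&(h[...,1]>130)&(h[...,2]>60)); ys,xs=np.nonzero(m[230:248,283:303]); print('jar',onz(c,xs.mean()+283,ys.mean()+230,.21))
print(env.observe()['time_s']); print(env.hand_in())
E
```

```text
jar [0.57591572 0.25281961 0.21      ]
40.25
the job is handed in; nothing more can be done
None
```

Handed in at 40.25 s: the stopper, cuvette block, vial and cartridge are in the yellow bin, put in that order. The jar stands where it was on the deck; the cartridge first caught on the other pieces, so I tipped it sideways until it lay fully inside, and I did not re-measure the other bench items at the end.

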